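# Tip out the brass spacers

### The job

The blue four-compartment organiser rocks on a sprung ball joint over a grey catch tray. Tip it toward the corner of the brass spacers by pressing that corner's finger pad down, so that all three brass spacers slide out into the catch bin under that corner, then let the organiser come back level. The nuts, bushes and caps must stay in their own compartments, and the tape, cup and red tin nearby must be left where they are.

Things in the scene. Friction and masses are not known exactly. Their poses are not given: they have to be found in the camera images.
- stand: Fixed base: square grey catch tray 230 x 230 mm, walls 58 mm high, 4 mm thick, split by a cross of like walls into four catch bins, one under each compartment. Origin: centre of its underside, on the bench; x, y parallel to its sides; the bin under the brass corner is x>0, y>0. A central post carries the ball joint, pivot 105 mm above the origin.
- organiser: Blue 4-compartment organiser, white floor, 156 x 156 mm. Origin: the pivot; axes parallel to the stand's when level. Floor 16 mm above the pivot, outer walls and cross dividers (3 mm thick) up to 46 mm. Each outer corner has an open mouth 40 mm wide, 22 mm high, bridged by a finger pad. Compartments: brass x>0 y>0; nuts x<0 y>0; black bushes x<0 y<0; red caps x>0 y<0. It tips any way but does not turn about z.
- brass_pad (a point): Centre of the top face of the black rubber finger pad at the brass corner, 30 mm (outward) x 44 mm, with a lip 6 mm high, 4 mm thick along its outer edge that stops a finger sliding off. At 59, 59, 50 mm in the organiser's frame. Tipping swings it about the pivot: at the stop it is about 60 mm lower and 13 mm farther out. The other corners have like pads.
- brass_mouth (a point): Outer floor tip at the brass corner: 78, 78, 16 mm in the organiser's frame; 121 mm above the bench when level, about 58 mm at the stop. Tipping is sprung and damped (0.9 N m/rad, 0.3 N m s/rad about x and about y, stops at 0.42 rad each): 7 to 10 N on the pad. Near the stop, parts slide out through the mouth in about a second; let go, it is level again in about 2 s.
- brass_1: brass-coloured round spacer, 14 mm diameter, 8 mm high, one of 3, lying loose in its own compartment of the organiser. Origin: centre of its underside.
- brass_2: brass-coloured round spacer, 14 mm diameter, 8 mm high, one of 3, lying loose in its own compartment of the organiser. Origin: centre of its underside.
- brass_3: brass-coloured round spacer, 14 mm diameter, 8 mm high, one of 3, lying loose in its own compartment of the organiser. Origin: centre of its underside.
- nut_1: steel hexagon nut, 17 mm across corners, 8 mm high, one of 2, lying loose in its own compartment of the organiser. Origin: centre of its underside.
- nut_2: steel hexagon nut, 17 mm across corners, 8 mm high, one of 2, lying loose in its own compartment of the organiser. Origin: centre of its underside.
- bush_1: black round bush, 16 mm diameter, 9 mm high, one of 2, lying loose in its own compartment of the organiser. Origin: centre of its underside.
- bush_2: black round bush, 16 mm diameter, 9 mm high, one of 2, lying loose in its own compartment of the organiser. Origin: centre of its underside.
- cap_1: red plastic cap, 16 mm diameter, 9 mm high, one of 2, lying loose in its own compartment of the organiser. Origin: centre of its underside.
- cap_2: red plastic cap, 16 mm diameter, 9 mm high, one of 2, lying loose in its own compartment of the organiser. Origin: centre of its underside.
- tape: Bystander: roll of black tape, 70 mm diameter, 18 mm high, lying flat. Origin under its centre.
- cup: Bystander: small white tin cup with screws, 68 mm diameter, 38 mm high. Origin under its centre.
- red_tin: Bystander: red round tin, 70 mm diameter, 79 mm high. Origin under its centre.

How it is judged:
By the outcome, as a careful person would: the job done as asked, in the order asked, and still so for the second after the job is handed in, with the robot touching nothing.
It also fails if it takes over 38 s, if anything falls off the work surface, if the arm or the gripper's body presses on something with over 40 N, if the wrist force passes 120 N, or if a joint passes its speed limit or range.

### The arm

A 7-joint arm with a two-finger parallel gripper is mounted at the origin on a cart in front of the work surface, level with it; the furniture and walls round the work are solid. World frame = base frame: x ahead of the robot, y to its left, z up, the work surface at z = 0. Lengths are in m, angles in rad, forces in N, time in s.
With the tool pointing down it reaches from about 0.4 to 0.85 m from the base axis. Payload 10.4 kg.
Tool frame: the origin (TCP) lies at the very end of the fingers, on their centre line; the grasp point (between the pads) lies manip.hold_point_z behind it (manip.hold_point_z is the distance from the TCP to the grasp point, in m); z points along the fingers, x is the direction in which the jaws open and shut, and the axes are right-handed (so a half turn about z gives the same grasp; the last joint's range is limited). The gripper opens to 85 mm and grips with 20 to 120 N. Pads are 22 mm wide; open, the fingers measure 114 mm over their backs; the gripper's body (76 mm by 85 mm) begins 54 mm behind the grasp point. The pads swing forward as they close: fully open they stand 13 mm farther back than shut.
Start: joints at [1.302, 0.332, -0.065, 1.46, 0.022, 1.35, -0.088], TCP at [0.152, -0.606, 0.231] pointing down, gripper open.
Joint ranges: [-2.6, 2.6], [-0.5, 2.12], [-1.47, 1.34], [0.16, 2.42], [-1.27, 4.41], [0.06, 2.06], [-2.6, 2.6]. Speed limits (rad/s): [2.22, 2.22, 2.79, 2.79, 3.14, 3.14, 3.14].

### API

Orientations are given as a unit quaternion [x, y, z, w].
In Python, from workcell import readout, camera, camera_info, manip gives the robot as it stands.
- The arm moves only by the tool play_rows, never from a script. Its argument "rows" is a list of rows, each a list of 3 entries, a list of its own where there are three numbers: the shift along the world's x, y, z in mm, then the turn, a rotation vector about the world's x, y, z in degrees, then the finger opening in mm, from 0 to 85.4. In form: [[[tx, ty, tz], [rx, ry, rz], fingers], ...]. A call has 1 to 12 rows; each row shifts and turns the commanded pose from where the row before left it; what a row does not reach is not made up. A row lasts 1/8 s, in which the tool goes at most 62.5 mm and 10.7 degrees, less where a joint would pass 70% of its speed; a pose out of reach is approached as far as the arm can. A call with a gripper value outside its range is refused whole. The fingers move at their own pace and stop on an object; "force" is the grip in N (left out, the last holds). Time passes only in rows, so rows that do not move let the fingers close. It gives the time, the measured TCP pose, the force and the opening at its end, in the units of the state.
- readout.get_obs(): the state, without advancing time (a new reading comes with each control period).
- camera(name): name is "side" or "top"; returns the picture (400x640x3 uint8, blue, green, red); there is no depth.
- camera_info(name): a dict with "fx", "fy", "cx", "cy" (pixels), "world_from_camera" (4x4, takes a point from camera to world coordinates). Camera axes: x right, y up, looking along -z (the intrinsics and any distortion apply to the point x, -y, -z); pixel columns grow to the right and rows downward; lengths in m; the calibration is good to about 2 mm. A picture is of the moment at which its call begins. camera_info takes no time and is no camera call.
- manip.hand_in(): hands the job in, once; it reports no verdict.
The state is a dict: "clock": time; "joint_pos": joint angles; "joint_velocities": joint speeds; "tau": joint torques, N m; "position": TCP position; "ee_rot": TCP orientation; "ft_force": force on the tool from outside, world axes, zero at the start; "torque": the same for the moment, N m; "grip_width": opening from 0.0 (shut) to 1.0 (fully open).
Only numpy, scipy, OpenCV 4.12 (cv2) and the standard library are available. Lean on these libraries where they do the work, as an engineer would, in place of code of your own. Each camera call takes 0.05 s, during which the arm holds its last target.

## Working session

There is one attempt and no reset: what is moved stays moved. The work goes in short steps, Python scripts to look and compute and a tool call to move; the robot and the scene stay as the last step left them, time stands still between calls to the robot, and variables do not carry over. Pictures are saved under pics/ and viewed, and the job is handed in when it is done.

Besides the shell and the picture viewer there is one more tool, called after "Emit:" by a JSON object that holds its "fn" and its "kwargs", one argument or row to a line. play_rows: Moves the arm, as the interface text tells. Its arguments: {"type":"object","properties":{"rows":{"type":"array"},"force":{"type":"number"}},"required":["rows"]}

```bash
mkdir -p pics; python3 - <<'E'
from workcell import readout,camera,camera_info,manip
import cv2
for n in("side","top"):
    cv2.imwrite(f"pics/{n}0.png",camera(n)); print(n,camera_info(n))
print(readout.get_obs(),manip.hold_point_z)
E
```

```text
side {'fx': 367.14733329584, 'fy': 367.14733329584, 'cx': 320.4679578106891, 'cy': 197.3714584742991, 'world_from_camera': array([[-0.56206362,  0.68462036, -0.46408991,  0.11554383],
       [-0.82704325, -0.45899897,  0.32452953,  0.30075441],
       [ 0.00916273,  0.56622867,  0.82419727,  0.81172963],
       [ 0.        ,  0.        ,  0.        ,  1.        ]])}
top {'fx': 381.00956833977204, 'fy': 381.00956833977204, 'cx': 317.97281149413396, 'cy': 193.6109874020371, 'world_from_camera': array([[-0.0173789 ,  0.99839672, -0.05386996,  0.44871692],
       [-0.99974   , -0.01655631,  0.01567874,  0.04280142],
       [ 0.01476171,  0.05412843,  0.99842486,  1.10642503],
       [ 0.        ,  0.        ,  0.        ,  1.        ]])}
{'clock': 0.1, 'joint_pos': array([ 1.30240461,  0.33278094, -0.06468574,  1.46085615,  0.02162034,
        1.34991376, -0.08850284]), 'joint_velocities': array([-0.00047379, -0.0043291 , -0.00043938, -0.00028622,  0.00166941,
        0.00060087, -0.00179732]), 'tau': array([ 1.38861418e-03, -6.26746559e+01,  4.92950901e-02, -3.92429173e+01,
        1.63460925e-02,  7.01270183e-03,  7.74238316e-06]), 'position': array([ 0.15197698, -0.60589145,  0.23061335]), 'ee_rot': array([ 7.88457656e-01, -6.15088714e-01, -5.22010505e-04, -3.54755914e-04]), 'ft_force': array([-0.09530962,  0.35419892,  0.12592963]), 'torque': array([ 0.00224378, -0.0020109 , -0.00530912]), 'grip_width': 0.9989732628198527} 0.0187
```

```bash
sleep 1; ls . pics
```

```text
.:
pics

pics:
side0.png
top0.png
```

View pics/side0.png

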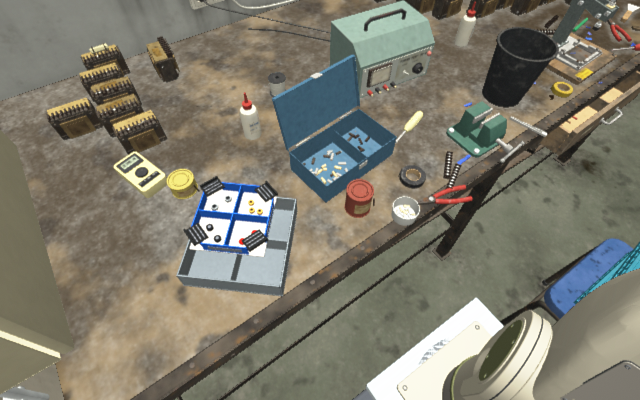

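View pics/top0.png

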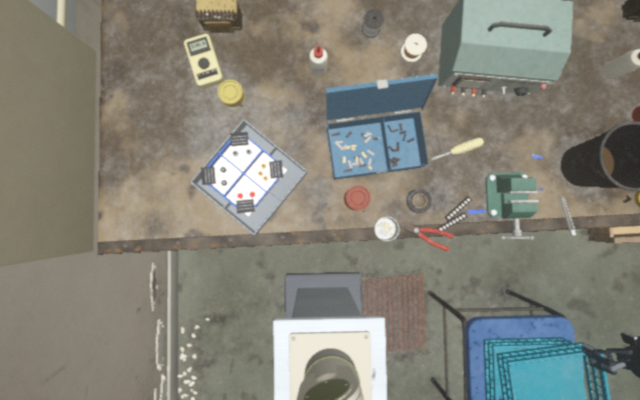

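```bash
python3 - <<'E'
import cv2,numpy as np
a=cv2.imread("pics/top0.png")[110:245,180:320]; b=cv2.imread("pics/side0.png")[165:300,165:305]
a=cv2.resize(a,None,fx=4,fy=4,interpolation=cv2.INTER_CUBIC);b=cv2.resize(b,None,fx=4,fy=4,interpolation=cv2.INTER_CUBIC)
cv2.imwrite("pics/top0z.png",a);cv2.imwrite("pics/side0z.png",b)
E
```

```text
(no output)
```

View pics/top0z.png

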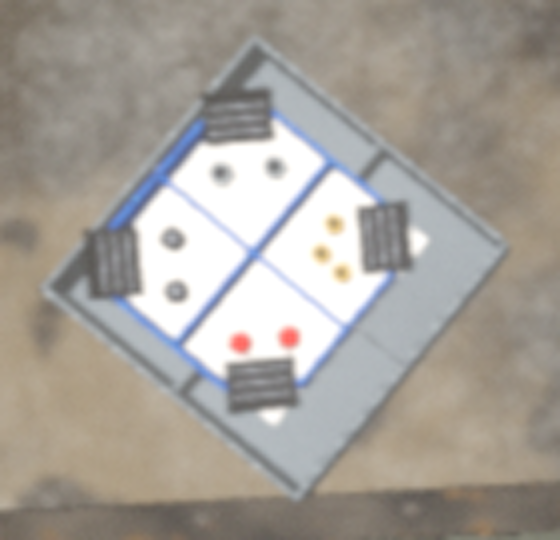

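View pics/side0z.png

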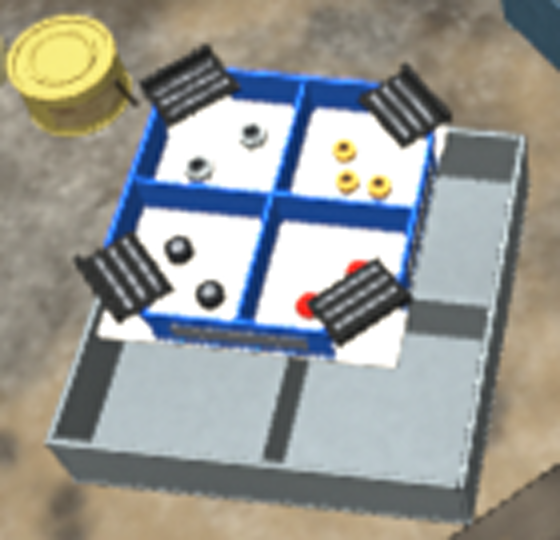

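```bash
cat > h.py <<'E'
import cv2,numpy as np
from workcell import camera_info
def ray(n,u,v,z):
    c=camera_info(n);T=c["world_from_camera"]
    d=T[:3,:3]@np.array([(u-c["cx"])/c["fx"],-(v-c["cy"])/c["fy"],-1]);o=T[:3,3]
    return o+d*(z-o[2])/d[2]
E
python3 - <<'E'
from h import *
def pts(n,img,box,):
    x0,x1,y0,y1=box;a=img[y0:y1,x0:x1].astype(int)
    m=((a.max(2)<85)&(a.max(2)-a.min(2)<18)).astype(np.uint8)
    m=cv2.morphologyEx(m,cv2.MORPH_CLOSE,np.ones((3,3),np.uint8))
    k,l,s,c=cv2.connectedComponentsWithStats(m)
    for i in range(1,k):
        if s[i,4]>60:
            r=cv2.minAreaRect(np.argwhere(l==i)[:,::-1].astype(np.float32))
            u,v=r[0][0]+x0,r[0][1]+y0
            print(n,s[i],(round(u,1),round(v,1)),np.round(r[1],1),ray(n,u,v,.157).round(4))
pts("top",cv2.imread("pics/top0.png"),(180,320,110,245))
pts("side",cv2.imread("pics/side0.png"),(165,305,165,300))
# tray corners (rim z=.058), crop px/4
for p in [(255,40),(508,248),(300,497),(45,288)]:
    print("tray",ray("top",180+p[0]/4,110+p[1]/4,.058).round(4))
print("divider cross top",ray("top",180+255/4,110+256/4,.151).round(4), "side",ray("side",165+271/4,165+198/4,.151).round(4))
P={"padB_top":("top",180+384/4,110+237/4),"padB_side":("side",165+406/4,165+105/4)}
for k,(n,u,v) in P.items(): print(k,ray(n,u,v,.157).round(4))
print("red tin",ray("top",357,198,.079).round(3),"box lid corner",ray("top",328,88,.15).round(3),ray("top",331,178,.06).round(3))
E
```

```text
side [ 35  11  25  20 259] (211.9, 185.9) [13.4 21.1] [0.6429 0.2244 0.157 ]
side [ 90  16  23  20 236] (266.2, 191.8) [19.1 14.4] [0.5624 0.1329 0.157 ]
side [114  41  18  88 177] (287.9, 249.3) [ 4.1 88.1] [0.4172 0.166  0.157 ]
side [ 14  58  29  52 490] (193.7, 248.7) [23.8 52. ] [0.5218 0.319  0.157 ]
side [ 78  65  25  21 272] (254.9, 240.3) [14.1 21.9] [0.4712 0.2104 0.157 ]
side [67 90  9 25 89] (236.0, 266.9) [ 3.4 24.5] [0.4408 0.2675 0.157 ]
tray [0.7134 0.2289 0.058 ]
tray [0.5656 0.0556 0.058 ]
tray [0.3969 0.2004 0.058 ]
tray [0.543  0.3739 0.058 ]
divider cross top [0.5527 0.2133 0.151 ] side [0.5544 0.219  0.151 ]
padB_top [0.5627 0.1318 0.157 ]
padB_side [0.5633 0.1318 0.157 ]
red tin [ 0.491 -0.079  0.079] box lid corner [ 0.77  -0.003  0.15 ] [ 0.548 -0.01   0.06 ]
```

Emit:
{"fn": "play_rows", "kwargs": {
  "rows": [
    [[10, 10, 20], [0, 0, 5], 0],
    [[30, 36, 10], [0, 0, 8], 0],
    [[30, 36, 10], [0, 0, 8], 0],
    [[30, 36, 10], [0, 0, 8], 0],
    [[30, 36, 5], [0, 0, 8], 0],
    [[30, 36, 5], [0, 0, 8], 0],
    [[30, 36, 0], [0, 0, 8], 0],
    [[30, 36, 0], [0, 0, 8], 0],
    [[30, 36, 0], [0, 0, 8], 0],
    [[30, 36, 0], [0, 0, 8], 0],
    [[20, 36, 0], [0, 0, 4], 0],
    [[0, 0, 0], [0, 0, 0], 0]
  ],
  "force": 60
}}

```text
clock: 1.6
position: [0.4536, -0.2328, 0.2913]
ee_rot: [0.999, 0.048, 0.0, -0.0]
ft_force: [0.0, -1.1, 1.2]
grip_width: 0.002
```

Emit:
{"fn": "play_rows", "kwargs": {
  "rows": [
    [[13, 45, 0], [0, 0, 0], 0],
    [[14, 46, 0], [0, 0, 0], 0],
    [[14, 46, 0], [0, 0, 0], 0],
    [[14, 46, 0], [0, 0, 0], 0],
    [[14, 46, 0], [0, 0, 0], 0],
    [[14, 46, -10], [0, 0, 0], 0],
    [[14, 46, -30], [0, 0, 0], 0],
    [[11, 45, -30], [0, 0, 0], 0],
    [[0, 0, -30], [0, 0, 0], 0],
    [[0, 0, -15], [0, 0, 0], 0],
    [[0, 0, 0], [0, 0, 0], 0],
    [[0, 0, 0], [0, 0, 0], 0]
  ]
}}

```text
clock: 3.1
position: [0.5608, 0.1291, 0.1776]
ee_rot: [0.999, 0.044, 0.001, 0.0]
ft_force: [0.2, 0.2, 0.4]
grip_width: 0.001
```

```bash
python3 - <<'E'
from workcell import readout,camera
import cv2
for n,(x,y) in {"side":(165,130),"top":(180,90)}.items():
    cv2.imwrite(f"pics/{n}1.png",cv2.resize(camera(n)[y:y+150,x:x+170],None,fx=4,fy=4,interpolation=cv2.INTER_CUBIC))
o=readout.get_obs();print(o["clock"],o["position"],o["ft_force"])
E
```

```text
3.2 [0.56077429 0.12939012 0.17761389] [ 0.32818621 -0.02611389  0.7645871 ]
```

View pics/side1.png

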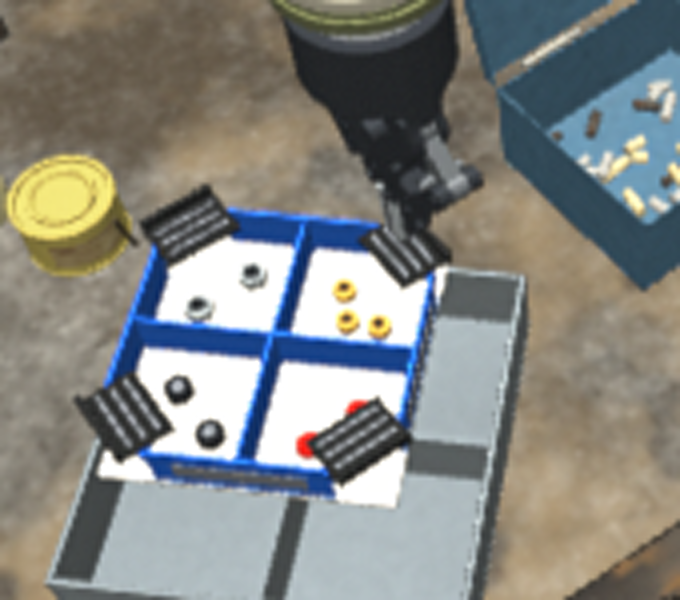

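View pics/top1.png

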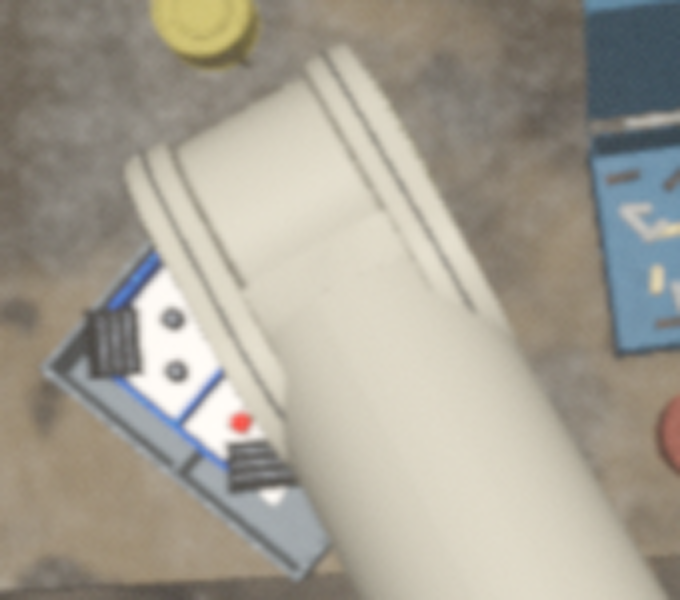

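Emit:
{"fn": "play_rows", "kwargs": {
  "rows": [
    [[1, 4, -8], [0, 0, 0], 0],
    [[0, 0, -7], [0, 0, 0], 0],
    [[0, 0, -4], [0, 0, 0], 0],
    [[0, 0, -3], [0, 0, 0], 0],
    [[0, -2, -4], [2, 0, 0], 0],
    [[0, -2, -4], [2, 0, 0], 0],
    [[0, 0, 0], [0, 0, 0], 0]
  ]
}}

```text
clock: 4.08
position: [0.5613, 0.1279, 0.1459]
ee_rot: [0.998, 0.043, 0.001, -0.035]
ft_force: [-0.7, -0.4, 1.7]
grip_width: -0.001
```

```bash
python3 - <<'E'
from workcell import readout,camera
import cv2
n,x,y="side",165,130
cv2.imwrite(f"pics/{n}2.png",cv2.resize(camera(n)[y:y+150,x:x+170],None,fx=4,fy=4,interpolation=cv2.INTER_CUBIC))
o=readout.get_obs();print(o["clock"],o["position"],o["ft_force"])
E
```

```text
4.125 [0.5612212  0.12855973 0.14614072] [ 0.08877094 -0.94126643  0.53043227]
```

View pics/side2.png

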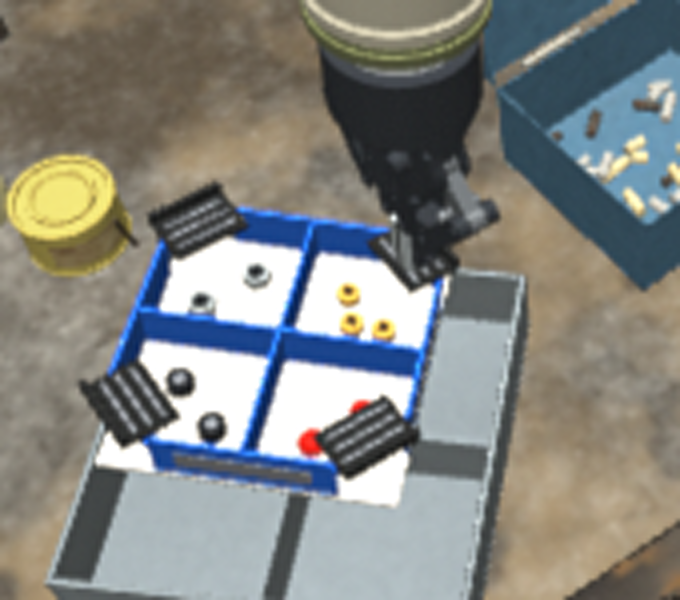

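Emit:
{"fn": "play_rows", "kwargs": {
  "rows": [
    [[0, -2, -4], [2, 0, 0], 0],
    [[0, -2, -5], [2, 0, 0], 0],
    [[0, -1, -5], [2, 0, 0], 0],
    [[0, -2, -4], [2, 0, 0], 0],
    [[0, -1, -5], [2, 0, 0], 0],
    [[0, -1, -5], [2, 0, 0], 0],
    [[0, 0, 0], [0, 0, 0], 0]
  ]
}}

```text
clock: 5.0
position: [0.5611, 0.1194, 0.1176]
ee_rot: [0.989, 0.043, 0.006, -0.139]
ft_force: [0.6, -2.6, 4.6]
grip_width: 0.001
```

Emit:
{"fn": "play_rows", "kwargs": {
  "rows": [
    [[0, 0, -5], [2, 0, 0], 0],
    [[0, 0, -5], [2, 0, 0], 0],
    [[0, 0, -5], [2, 0, 0], 0],
    [[0, 0, -2], [1, 0, 0], 0],
    [[0, 0, 0], [0, 0, 0], 0],
    [[0, 0, 0], [0, 0, 0], 0]
  ]
}}

```text
clock: 5.75
position: [0.5613, 0.1199, 0.1014]
ee_rot: [0.979, 0.043, 0.009, -0.199]
ft_force: [-1.9, -5.5, 6.3]
grip_width: 0.001
```

```bash
python3 - <<'E'
from workcell import readout,camera
import cv2
n,x,y="side",165,130
cv2.imwrite(f"pics/{n}3.png",cv2.resize(camera(n)[y:y+150,x:x+170],None,fx=4,fy=4,interpolation=cv2.INTER_CUBIC))
o=readout.get_obs();print(o["clock"],o["position"],o["ft_force"])
E
```

```text
5.8 [0.56134162 0.11987684 0.10141092] [-2.09250569 -6.33666495  5.80690739]
```

View pics/side3.png

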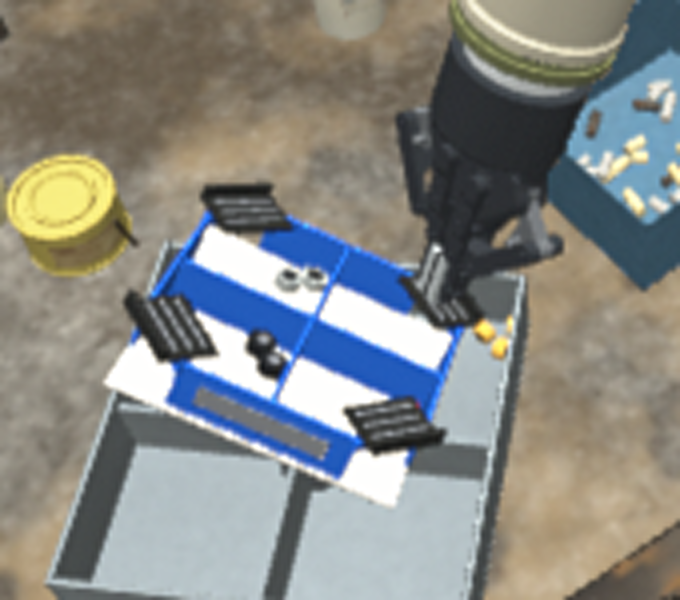

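Emit:
{"fn": "play_rows", "kwargs": {
  "rows": [
    [[0, 0, 0], [0, 0, 0], 0],
    [[0, 0, 0], [0, 0, 0], 0],
    [[0, 0, 0], [0, 0, 0], 0],
    [[0, 0, 0], [0, 0, 0], 0],
    [[0, 0, 0], [0, 0, 0], 0],
    [[0, 0, 0], [0, 0, 0], 0]
  ]
}}

```text
clock: 6.55
position: [0.5613, 0.1199, 0.1014]
ee_rot: [0.979, 0.043, 0.009, -0.199]
ft_force: [-1.9, -5.8, 6.9]
grip_width: -0.005
```

```bash
python3 - <<'E'
from workcell import readout,camera
import cv2
n,x,y="side",165,130
cv2.imwrite(f"pics/{n}4.png",cv2.resize(camera(n)[y:y+150,x:x+170],None,fx=4,fy=4,interpolation=cv2.INTER_CUBIC))
o=readout.get_obs();print(o["clock"],o["position"],o["ft_force"])
E
```

```text
6.6 [0.56134122 0.11987961 0.10141203] [-2.44603937 -5.39307028  6.62468746]
```

View pics/side4.png

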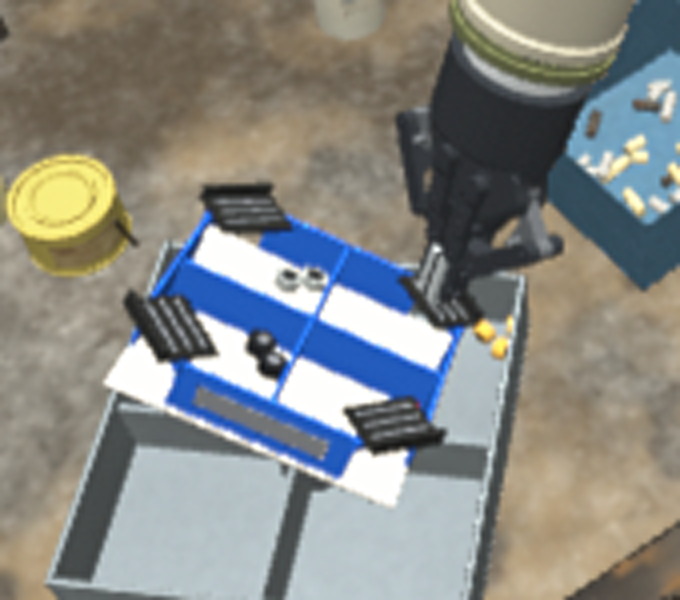

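Emit:
{"fn": "play_rows", "kwargs": {
  "rows": [
    [[0, 0, 3], [-2, 0, 0], 0],
    [[0, 0, 5], [-2, 0, 0], 0],
    [[0, 0, 5], [-2, 0, 0], 0],
    [[0, 0, 5], [-2, 0, 0], 0],
    [[0, 1, 5], [-2, 0, 0], 0],
    [[0, 1, 5], [-2, 0, 0], 0],
    [[0, 2, 5], [-2, 0, 0], 0],
    [[0, 1, 4], [-2, 0, 0], 0],
    [[0, 2, 5], [-2, 0, 0], 0],
    [[0, 2, 4], [-2, 0, 0], 0],
    [[0, 2, 4], [-2, 0, 0], 0],
    [[0, 2, 4], [-1, 0, 0], 0]
  ]
}}

```text
clock: 8.1
position: [0.561, 0.1344, 0.1556]
ee_rot: [0.999, 0.045, -0.0, 0.001]
ft_force: [-0.3, -0.4, 0.5]
grip_width: -0.002
```

Emit:
{"fn": "play_rows", "kwargs": {
  "rows": [
    [[0, 0, 4], [0, 0, 0], 0],
    [[0, 0, 8], [0, 0, 0], 0],
    [[0, 0, 15], [0, 0, 0], 0],
    [[0, 0, 30], [0, 0, 0], 0],
    [[0, 0, 40], [0, 0, 0], 0],
    [[-5, -20, 30], [0, 0, 0], 0],
    [[-14, -46, 0], [0, 0, 0], 0],
    [[-14, -46, 0], [0, 0, 0], 0],
    [[-14, -46, 0], [0, 0, 0], 0],
    [[-14, -46, 0], [0, 0, 0], 0],
    [[-14, -46, 0], [0, 0, 0], 0],
    [[-14, -46, 0], [0, 0, 0], 0]
  ]
}}

```text
clock: 9.6
position: [0.4715, -0.1638, 0.2836]
ee_rot: [0.999, 0.044, 0.001, 0.0]
ft_force: [0.8, -0.6, 0.0]
grip_width: 0.0
```

Emit:
{"fn": "play_rows", "kwargs": {
  "rows": [
    [[-14, -46, 0], [0, 0, 0], 0],
    [[-14, -46, 0], [0, 0, 0], 0],
    [[0, -30, 0], [0, 0, 0], 0],
    [[0, 0, 0], [0, 0, 0], 0],
    [[0, 0, 0], [0, 0, 0], 0],
    [[0, 0, 0], [0, 0, 0], 0],
    [[0, 0, 0], [0, 0, 0], 0],
    [[0, 0, 0], [0, 0, 0], 0]
  ]
}}

```text
clock: 10.6
position: [0.4442, -0.2839, 0.2824]
ee_rot: [0.999, 0.045, 0.0, 0.0]
ft_force: [-0.7, -0.6, 1.0]
grip_width: -0.003
```

```bash
python3 - <<'E'
from workcell import readout,camera
import cv2
for n,(x,y) in {"side":(165,130),"top":(180,90)}.items():
    im=camera(n);cv2.imwrite(f"pics/{n}5.png",cv2.resize(im[y:y+150,x:x+170],None,fx=4,fy=4,interpolation=cv2.INTER_CUBIC))
    cv2.imwrite(f"pics/{n}5f.png",im)
o=readout.get_obs();print(o["clock"],o["position"],o["ft_force"])
E
```

```text
10.7 [ 0.44415448 -0.2840611   0.28239638] [-0.63573212  0.18885917 -0.01774243]
```

View pics/side5.png

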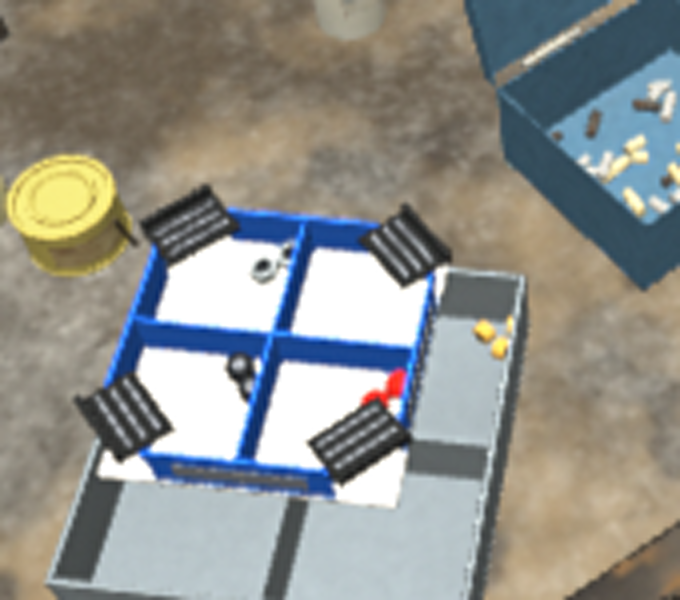

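View pics/top5.png

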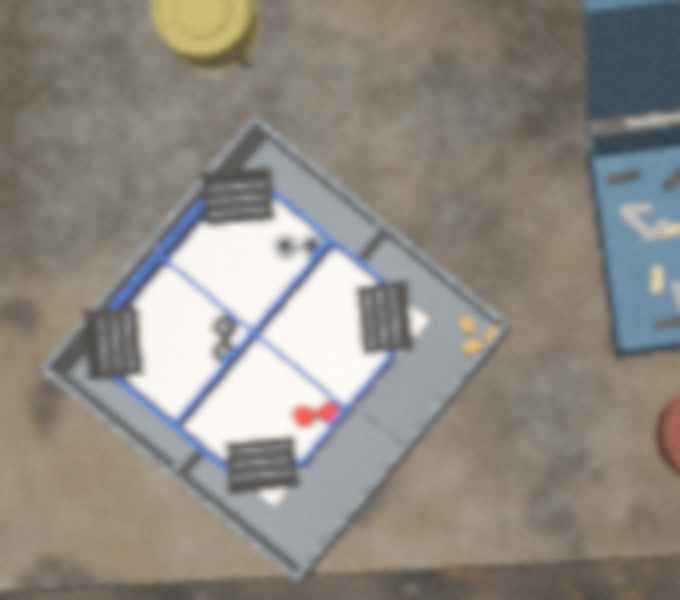

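View pics/side5f.png

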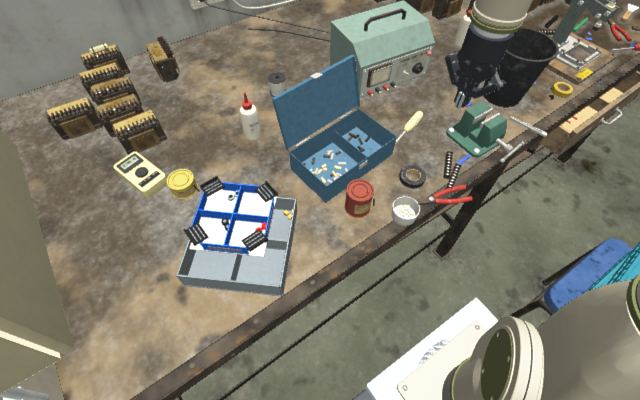

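The top view shows all three brass spacers in the bin, at about (467,325), (471,346) and (491,331) in the zoomed picture. The pads are back at their starting pixels, so the organiser is level. Each other compartment still holds its two parts, and the bystanders haven't moved.

```bash
python3 -c "
from workcell import manip;print(manip.hand_in())"
```

```text
the job is handed in; nothing more can be done
None
```

I tipped the organiser by pressing the brass corner's pad with the closed fingers, following its arc down about 54 mm. The measured push stayed under about 10 N. I held it there for about a second, let it rise under control, moved the arm clear and handed in at about 10.7 s.

- **Brass spacers:** the last side and top pictures show all three in the catch bin under the brass corner, and their compartment is empty.
- **Other parts:** the nuts, bushes and caps slid within their own compartments, and two of each are still there.
- **Organiser:** it is level again, with its pads at the same pixels as before.
- **Bystanders:** the tape, cup and red tin look unmoved; I judged this by eye.

None of the checks failed or disagreed. In the side view the third spacer was mostly hidden behind the tray wall, but the top view showed it clearly.

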